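# Switch on the heater of the melting-point apparatus

### The job

Start the heating on the melting-point apparatus: with the fingertips press the lower half of the heater rocker, the right-hand one of the two rocker switches as you face its sloping panel, gently until that half is fully in. Then take the hand well clear of the panel, 15 cm or more. Leave the mains rocker, the two small keys and the dial as they are, do not shift or lift the apparatus, and leave everything else on the bench alone.

Things in the scene. Friction and masses are not known exactly. Their poses are not given: they have to be found in the camera images.
- melting_point: Melting-point apparatus, about 3.5 kg, loose on rubber feet: pale teal case 230 wide (y) x 300 deep (x), origin under its centre on the bench, front towards -x. A 50 mm front lip, a panel rising away from the front at 35 degrees for 130 mm, a flat deck at 125 mm high with the round oven head, then a hood from 28 mm behind the origin, 225 mm tall, with a black eyepiece.
- panel: The cream sloping control panel, 212 wide; origin at the middle of its face; x up the slope, y to the left as one faces it, z straight out. In a row 22 mm below the middle, left to right: mains rocker (y 72 mm), boost key (37), dial (2), heater rocker (-44), hold key (-79). A dark display, 3 mm high, above the dial; a 2 mm lamp 31 mm above each rocker.
- heat_switch (a point): Heater rocker, the right-hand one of two equal black rockers. The point is the middle of the switch, on its rocking axis, 4 mm off the panel's face; axes as the panel's, fixed to it. Cap 21 wide (y) x 30 long (x) in a bezel 28 x 37, 2.5 mm high. The two flat halves meet here at 22 degrees: the pressed-in half is level with the point, parallel to the panel; the other rises, its end 5.6 mm higher.
- heat_rocker (a joint): Heater rocker: 0 = off (upper half in, lower half standing out), 0.384 rad = on (lower half in). Starts off. A stiff rocker without a spring: about 2 to 3 N on the outer part of the standing half moves it, it goes as far as it is pushed, up to its end stop, and stays where it is left.
- mains_switch (a point): The mains rocker, same shape and frame as the heater rocker, 72 mm left of the panel's middle line; the point is the middle of the switch.
- mains_rocker (a joint): Mains rocker: 0 = off, 0.384 rad = on. Starts on, and stays on.
- boost_key (a joint): Boost key, 14 mm round, 6 mm proud of the panel, 37 mm left of the middle line in the same row: 0 = up, 0.004 m = pressed; springs back.
- hold_key (a joint): Hold key, 14 mm round, 6 mm proud of the panel, 79 mm right of the middle line in the same row (35 mm right of the heater rocker's centre): 0 = up, 0.004 m = pressed; springs back.
- dial_pointer (a point): Edge of the heating-rate dial at its pointer, 12.5 mm from the dial's axis and 12 mm above the panel. The dial is a 26 mm round black knob, 18 mm tall, 2 mm left of the middle line in the same row (46 mm left of the heater rocker's centre), set anywhere at the start.
- stirrer: Hotplate stirrer, fixed: cream case 165 wide x 260 deep, white ceramic plate on top at 98 mm (165 x 165, centred 45 mm behind the origin), two knobs on its sloping front; origin under its centre.
- beaker: Glass beaker, 72 mm across, 95 tall, standing on the stirrer's plate; origin under its centre.
- tube_tub: Small clear tub of melting-point tubes with a white cap, 28 mm across, 48 tall, standing on the apparatus's deck to the left of the oven head; origin under its centre.
- sample_vial: Glass sample vial with a black cap, 25 mm across, 45 tall, on the bench in front of the apparatus; origin under its centre.
- spatula: Narrow steel laboratory spatula, 140 long, up to 13 wide, 4 mm thick, lying on the bench in front of the apparatus; its length lies along x.
- reagent: Amber reagent bottle, 62 mm across, 135 tall, at the left; origin under its centre.
- mortar: Small white mortar, 72 mm across, 42 tall, on the bench in front of the stirrer; origin under its centre.
- dish: Shallow glass dish, 90 mm across, 14 high, at the right; origin under its centre.

How it is judged (in metres and radians):
On the way:
1. the heater rocker is pressed over to on by the fingertips (value of joint heat_rocker above 0.34 rad and contact force between the fingers and melting_point above 0.2 N), for 0.05 s.
At the end, for the whole second after the job is handed in: Heater rocker fully on (over 0.34 of 0.384 rad), put there by the fingers; mains still on, keys up, dial pointer within 10 mm of its start, apparatus within 8 mm, other loose things within 15 mm; tool point over 12 cm from the switch (value of joint each of heat_rocker, mains_rocker above 0.34 rad and value of joint each of boost_key, hold_key below 0.001 m and distance of dial_pointer from where it was at the start of the episode below 0.01 m and distance between the grasp point and heat_switch above 0.12 m and distance of melting_point from where it was at the start of the episode below 0.008 m and linear speed of melting_point below 0.01 m/s and distance of each of beaker, tube_tub, sample_vial, spatula, reagent, mortar, dish from where it was at the start of the episode below 0.015 m); the robot touches nothing.
It fails at once if another control is worked: mains rocker let off, a key pressed more than 2 mm, or the dial turned (pointer moved 10 mm) (value of joint mains_rocker below 0.3 rad or value of joint any of boost_key, hold_key above 0.002 m or distance of dial_pointer from where it was at the start of the episode above 0.01 m).
It fails at once if the apparatus is pressed harder than 30 N by the fingers, or over 3 N by the gripper's body or the arm (contact force between the fingers and melting_point above 30 N or contact force between the arm and melting_point above 3 N).
It fails at once if the apparatus is shoved more than 8 mm or lifted more than 5 mm (distance of melting_point from where it was at the start of the episode above 0.008 m or height (world z) of melting_point above 0.005 m).
It fails at once if the stirrer is struck (over 5 N) (contact force between any of the fingers, the arm and stirrer above 5 N).
It fails at once if a bystander is moved more than 15 mm or lifted (distance of any of beaker, tube_tub, sample_vial, spatula, reagent, mortar, dish from where it was at the start of the episode above 0.015 m).
It also fails if it takes over 32 s, if anything falls off the work surface, if the arm or the gripper's body presses on something with over 40 N, if the wrist force passes 120 N, or if a joint passes its speed limit or range.

### The arm

A 6-joint arm with a two-finger parallel gripper is mounted at the origin on the work surface. World frame = base frame: x ahead of the robot, y to its left, z up, the work surface at z = 0. Lengths are in m, angles in degrees, forces in N, time in s.
With the tool pointing down it reaches from about 0.35 to 0.875 m from the base axis. Payload 4.2 kg.
Tool frame: the origin (TCP) lies between the finger pads, 19 mm behind the fingertips; this is the grasp point; z points along the fingers, y is the line along which they close (so a half turn about z gives the same grasp; the last joint's range is limited). The gripper opens to 87 mm and grips with 3 to 60 N. Pads are 19 mm wide; open, the fingers measure 117 mm over their backs; the gripper's body (75 mm by 190 mm) begins 51 mm behind the grasp point.
Start: joints at [90.619, 22.042, 0.453, 0, -68.411, -14.817], TCP at [0.153, 0.606, 0.241] pointing down, gripper open.
Joint ranges: [-179.83, 179.83], [-69.29, 118.12], [-61.27, 80.66], [-181.25, 117.63], [-171.15, -9.14], [-177.46, 177.46]. Speed limits (degrees/s): [159.86, 159.86, 180, 180, 180, 180].

### API

Orientations are given as [roll, pitch, yaw] about the fixed x, y, z axes, in that order (R = Rz(yaw) Ry(pitch) Rx(roll)).
In Python, from workcell import env gives the robot as it stands. The module is installed in compiled form; this text tells all that it offers. Calls block until the motion is done:
- env.goto(position, orientation): joint-space move of the TCP to a pose.
- env.move_straight(position, rotation=None, rate=0.15, force_limit=None): straight line of the TCP; rotation=None keeps the orientation; rate is the mean speed in m/s. With force_limit (N) it stops when the force on the tool has changed by that much, and returns True; else False.
- env.set_joints(angles): joint-space move.
- env.gripper_to(opening, grasp_force=None): opening from 0.0 (shut) to 1.0 (fully open); grasp_force is the grip in N (None keeps the last); returns when the fingers have stopped.
- env.dwell(seconds).
- env.inverse_kinematics(position, orientation): joint angles nearest the present ones, or None.
- env.read_state(): the state.
- env.grab_frame(name): name is "scene" or "top" or "wrist"; returns a dict with "image" (480x640x3 uint8, blue, green, red), "fx", "fy", "cx", "cy" (pixels), "D" ([k1, k2, p1, p2, k3] as OpenCV has them; the pictures are not rectified), "position" and "orientation" of the camera in the world. Camera axes: x right, y up, looking along -z (the intrinsics and any distortion apply to the point x, -y, -z); pixel columns grow to the right and rows downward; lengths in m; the calibration is good to about 2 mm. A picture is of the moment at which its call begins. There is no depth.
A pose or a line that the arm cannot do raises env.Unreachable and nothing moves.
- env.close_job(): hands the job in; it is judged then, once.
Trained networks look in a picture, given as the dict that the camera call returned (one of the last four; its "shot" number tells which), for a name from the list of things; names that differ only in an ending like _2 or _b are one class to them, and where a whole thing is asked for, a point or a joint stands for the part that bears it (a point fixed in the world has none). Each returns a list of dicts, best first, with "score" (0 to 1); they miss things now and then, are a little off and sometimes report something else, mostly with a low value. They report only what shows in the picture. A call takes as long as a camera call.
- env.search_frame(picture, thing): "xyz" ([x, y, z] in m, in world coordinates, good to about 4 mm: the middle of the surface that is visible of it).
- env.trace(picture, thing): "mask" (480x640 bool, what is visible of it).
The state is a dict: "clock": time; "joint_positions": joint angles; "qvel": joint speeds; "joint_torque": joint torques, N m; "position": TCP position; "tool_rot": TCP orientation; "force": force on the tool from outside, world axes, zero at the start; "wrist_torque": the same for the moment, N m; "opening": opening from 0.0 (shut) to 1.0 (fully open); "finger_force": force on a finger pad.
Only numpy, scipy, OpenCV 4.12 (cv2) and the standard library are available. Lean on these libraries where they do the work, as an engineer would, in place of code of your own. Each camera call takes 0.05 s, during which the arm holds its last target. There are 200 camera calls.

## Working session

There is one attempt and no reset: what is moved stays moved. The work goes in short steps, each a Python script; the robot and the scene stay as the last script left them, time stands still between calls to the robot, and variables do not carry over. Pictures are saved under pics/ and viewed, at most 10 in all, crops included, and the job is handed in when it is done.

```bash
mkdir -p pics; python3 - <<'E'
from workcell import env
import cv2,numpy as np
for n in ["scene","top"]:
    f=env.grab_frame(n); cv2.imwrite(f"pics/{n}0.png",f["image"])
    print(n,f["position"],f["orientation"],f["fx"],f["D"])
    for t in ["melting_point","panel","heat_switch","mains_switch","dial_pointer","hold_key","boost_key","sample_vial","stirrer","beaker","reagent","tube_tub"]:
        print(t,[(np.round(r["xyz"],3).tolist(),round(r["score"],2)) for r in env.search_frame(f,t)[:3]])
print(env.read_state()["clock"])
E
```

```text
scene [1.10552237 0.24904038 0.94876757] [ 34.26454908   0.32271454 115.05803005] 459.9417788109199 [-0.06583783  0.          0.          0.          0.        ]
melting_point [([0.751, 0.241, 0.127], 0.57)]
panel [([0.546, 0.24, 0.092], 0.6)]
heat_switch [([0.544, 0.242, 0.092], 0.73)]
mains_switch [([0.64, 0.32, 0.167], 0.57), ([0.544, 0.243, 0.094], 0.56), ([0.531, 0.31, 0.09], 0.44)]
dial_pointer [([0.64, 0.321, 0.167], 0.25)]
hold_key [([0.478, -0.468, 0.008], 0.68)]
boost_key []
sample_vial [([0.46, 0.161, 0.044], 0.52), ([0.722, -0.18, 0.079], 0.4)]
stirrer [([0.72, -0.182, 0.08], 0.69), ([0.631, 0.46, 0.085], 0.67)]
beaker [([0.718, -0.216, 0.162], 0.68)]
reagent [([0.632, 0.459, 0.086], 0.94), ([0.532, 0.309, 0.088], 0.44)]
tube_tub [([0.64, 0.321, 0.168], 0.51)]
top [3.56119248e-01 6.15856723e-05 1.45998384e+00] [  9.88476804  -0.85750312 -88.51723485] 490.86551009841764 [-0.12867078  0.          0.          0.          0.        ]
melting_point [([0.647, 0.224, 0.124], 0.8), ([0.727, -0.223, 0.146], 0.63), ([0.479, -0.462, 0.008], 0.2)]
panel [([0.543, 0.233, 0.092], 0.86)]
heat_switch [([0.482, -0.462, 0.007], 0.57), ([0.544, 0.238, 0.094], 0.55)]
mains_switch [([0.54, 0.234, 0.092], 0.83)]
dial_pointer []
hold_key [([0.48, -0.46, 0.007], 0.47)]
boost_key []
sample_vial [([0.454, 0.158, 0.044], 0.57)]
stirrer [([0.643, -0.205, 0.094], 0.72), ([0.604, 0.458, 0.091], 0.57)]
beaker [([0.726, -0.222, 0.146], 0.91), ([0.529, 0.195, 0.079], 0.53)]
reagent [([0.626, 0.312, 0.17], 0.71), ([0.603, 0.455, 0.09], 0.61)]
tube_tub [([0.63, 0.31, 0.174], 0.55)]
1.3
```

```bash
python3 - <<'E'
import cv2
a=cv2.imread("pics/top0.png");b=a[120:360,60:380]
cv2.imwrite("pics/topc.png",cv2.resize(b,None,fx=2.5,fy=2.5,interpolation=cv2.INTER_CUBIC))
E
```

```text
(no output)
```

View pics/top0.png

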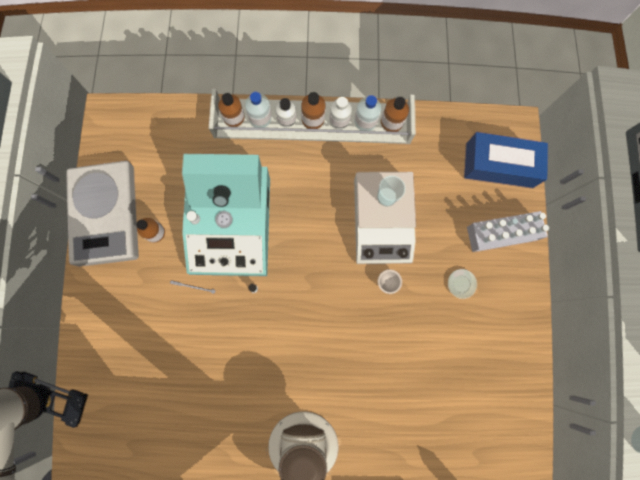

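View pics/scene0.png

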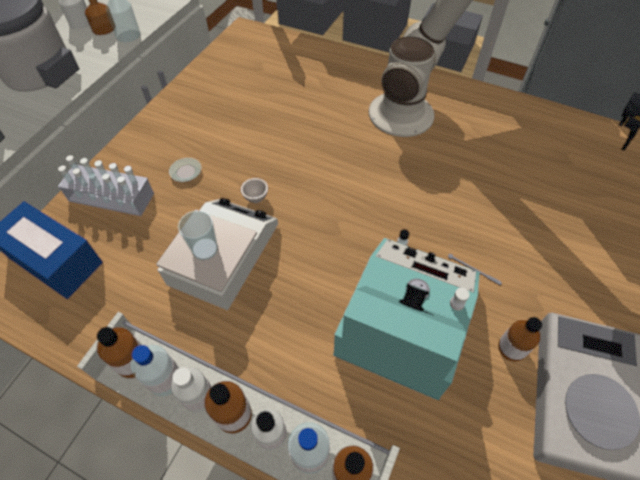

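```bash
python3 - <<'E'
from workcell import env
import cv2,numpy as np
print(env.read_state()["tool_rot"])
env.gripper_to(0.0)
p=[0.42,0.22,0.28]
c=[(env.inverse_kinematics(p,o),o) for o in ([180,-35,0],[0,-145,180],[0,215,0])]
for q,o in c: print(o,q)
q0=np.array(env.read_state()["joint_positions"])
q,o=min([x for x in c if x[0] is not None],key=lambda x:np.abs(np.array(x[0])-q0).max())
env.goto(p,o)
f=env.grab_frame("wrist"); cv2.imwrite("pics/w1.png",f["image"])
import pickle;pickle.dump(f,open("w1.pkl","wb"))
print({k:v for k,v in f.items() if k!="image"})
for t in ["panel","heat_switch","mains_switch","dial_pointer","hold_key"]:
    print(t,[(np.round(r["xyz"],3).tolist(),round(r["score"],2)) for r in env.search_frame(f,t)[:3]])
s=env.read_state();print(s["clock"],s["position"],s["tool_rot"],s["opening"])
E
```

```text
[ 1.79998703e+02 -1.73673361e-04 -1.41953388e+01]
[180, -35, 0] [ 57.42913566  -6.80872432 -51.46247515  52.89003655 -37.30947397
  -8.48370881]
[0, -145, 180] [ 57.42913566  -6.80872432 -51.46247515  52.89003655 -37.30947397
  -8.48370881]
[0, 215, 0] [  34.55095252   22.44065232    6.52912809  -19.52617742 -103.28163074
 -124.08338681]
{'fx': 352.87928258037726, 'fy': 352.87928258037726, 'cx': 316.80676379356925, 'cy': 241.58671730584416, 'D': array([-0.07152416,  0.        ,  0.        ,  0.        ,  0.        ]), 'position': array([0.40811001, 0.22022916, 0.44600315]), 'orientation': array([ 1.71924358e+01,  8.27846393e-02, -8.99106658e+01]), 'shot': 3}
panel [([0.544, 0.234, 0.093], 0.95), ([0.524, 0.274, 0.079], 0.16)]
heat_switch [([0.544, 0.236, 0.089], 0.81)]
mains_switch [([0.542, 0.238, 0.09], 0.6)]
dial_pointer [([0.516, 0.24, 0.084], 0.84)]
hold_key [([0.518, 0.155, 0.079], 0.43)]
4.8417 [0.42004049 0.2204815  0.27994367] [ 1.79989778e+02 -3.49919098e+01  3.28958934e-02] 0.004151851922302105
```

View pics/w1.png

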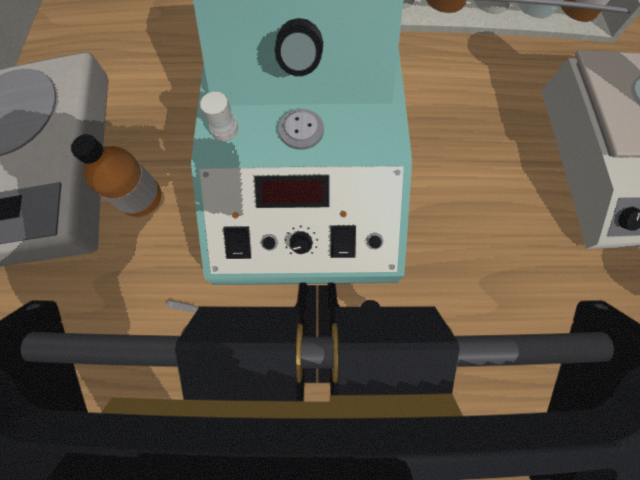

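```bash
cat > fit.py <<'E'
import cv2,numpy as np,pickle
from scipy.optimize import least_squares
from scipy.spatial.transform import Rotation as R
def pose(v):
    # apparatus x,y,yaw -> panel origin and rotation in world
    Ra=R.from_euler('z',v[2]).as_matrix()
    s,c=np.sin(np.radians(35)),np.cos(np.radians(35))
    P=np.array([-.15+.065*c,0,.05+.065*s])
    Rp=np.array([[c,0,-s],[0,1,0],[s,0,c]])
    return np.array([v[0],v[1],0])+Ra@P, Ra@Rp
def project(f,X):
    Rc=R.from_euler('xyz',f["orientation"],degrees=True).as_matrix()
    pc=(X-f["position"])@Rc*[1,-1,-1]
    K=np.array([[f["fx"],0,f["cx"]],[0,f["fy"],f["cy"]],[0,0,1]])
    return cv2.projectPoints(pc,np.zeros(3),np.zeros(3),K,f["D"])[0][:,0]
def fit(f,pts,pix):
    def res(v):
        o,r=pose(v); return (project(f,o+pts@r.T)-pix).ravel()
    return least_squares(res,[.64,.235,0.],loss='soft_l1')
E
python3 - <<'E'
from fit import *
f=pickle.load(open("w1.pkl","rb")); im=f["image"]
g=cv2.cvtColor(im,cv2.COLOR_BGR2GRAY)
m=(g<90).astype(np.uint8); m[:160]=0;m[276:]=0;m[:,:200]=0;m[:,405:]=0
n,l,st,ce=cv2.connectedComponentsWithStats(m)
for i in range(1,n):
    if st[i,4]>8: print(st[i],ce[i].round(1))
h=cv2.cvtColor(im,cv2.COLOR_BGR2HSV); m=((h[...,1]>130)&(h[...,0]<15)&(g>60)).astype(np.uint8);m[:205]=0;m[225:]=0;m[:,:210]=0;m[:,390:]=0
n,l,st,ce=cv2.connectedComponentsWithStats(m); print(st[1:],ce[1:].round(1))
cv2.imwrite("pics/w1c.png",cv2.resize(im[155:290,195:410],None,fx=3.7,fy=3.7,interpolation=cv2.INTER_CUBIC))
E
```

```text
[204 172   4   4  10] [205.8 173.6]
[ 254  175   75   33 2345] [291.7 190.9]
[330 225  26  33 795] [342.4 240.9]
[223 227  28  32 786] [236.8 242.2]
[289 231  24  23 389] [300.4 242. ]
[367 235  15  13 140] [374.4 241.3]
[262 236  13  14 138] [268.3 242.5]
[[233 213   5   5  20]
 [341 212   5   5  17]] [[235.  214.9]
 [343.  213.6]]
```

View pics/w1c.png

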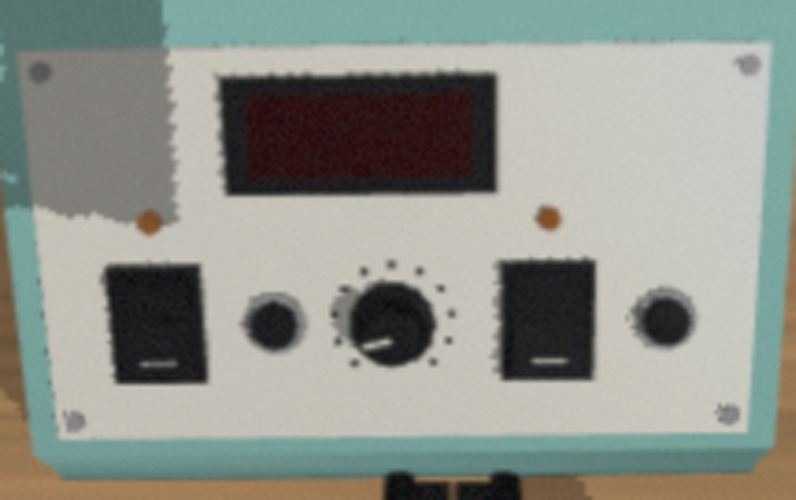

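```bash
python3 - <<'E'
from fit import *
from workcell import env
f=pickle.load(open("w1.pkl","rb"))
pts=np.array([[-22,72,3],[-22,-44,3],[-22,37,6],[-22,-79,6],[9,72,2],[9,-44,2]])/1000
pix=np.array([[236.9,242.2],[342.5,241],[268.4,242.5],[374.5,241.3],[235,214.6],[343,213.4]])
r=fit(f,pts,pix); print(r.x,r.fun.reshape(-1,2).round(1).tolist())
o,Rp=pose(r.x); np.savez("pose.npz",o=o,Rp=Rp,v=r.x)
print("switch",o+Rp@[-.022,-.044,.004])
Rt=Rp@np.diag([-1.,1,-1])   # tool y = panel y, z into panel
Rt2=Rp@np.diag([1.,-1,-1])
print(R.from_matrix(Rt).as_euler('xyz',degrees=True),R.from_matrix(Rt2).as_euler('xyz',degrees=True))
rot=R.from_matrix(Rt2).as_euler('xyz',degrees=True)
P=lambda h:o+Rp@np.array([-.022-.014,-.044,h+.019])
print(env.inverse_kinematics(P(.05),rot),env.inverse_kinematics(P(.003),rot))
env.goto(P(.05),rot)
env.move_straight(P(.022),rate=.05)
f=env.grab_frame("wrist"); cv2.imwrite("pics/w2.png",f["image"][150:450,150:550])
pickle.dump(f,open("w2.pkl","wb"))
s=env.read_state();print(s["clock"],s["position"],P(.022),s["tool_rot"],s["force"])
print(project(f,np.array([P(.022)+Rp@[0,0,-.019],o+Rp@[-.022,-.044,.003]])))
E
```

```text
[0.63886729 0.2382133  0.01287952] [[-0.0, -0.0], [0.1, 0.0], [-0.1, 0.2], [0.4, 0.2], [-0.2, -0.1], [-0.1, -0.2]]
switch [0.52237292 0.19270917 0.07794039]
[-180.           35.         -179.26205778] [180.         -35.           0.73794222]
None NoneTraceback (most recent call last):
  File "<stdin>", line 15, in <module>
workcell.Unreachable: the arm cannot take that pose within its joint ranges
```

```bash
python3 - <<'E'
from fit import *
from workcell import env
d=np.load("pose.npz");o,Rp=d["o"],d["Rp"]
P=lambda h:o+Rp@np.array([-.022-.014,-.044,h+.019])
for n,D in (("flip",[-1.,1,-1]),("same",[1.,-1,-1])):
    rot=R.from_matrix(Rp@np.diag(D)).as_euler('xyz',degrees=True)
    for h in (.25,.15,.1,.05,.02,.003): 
        q=env.inverse_kinematics(P(h),rot); print(n,h,None if q is None else np.round(q,1))
rot=R.from_matrix(Rp@R.from_euler('z',90,degrees=True).as_matrix()@np.diag([1.,-1,-1])).as_euler('xyz',degrees=True)
print(env.inverse_kinematics(P(.05),rot))
E
```

```text
flip 0.25 [ 67.6 -15.4 -55.7  47.7 -45.5 169.9]
flip 0.15 None
flip 0.1 None
flip 0.05 None
flip 0.02 None
flip 0.003 None
same 0.25 [ 67.6 -15.4 -55.7  47.7 -45.5 -10.1]
same 0.15 None
same 0.1 None
same 0.05 None
same 0.02 None
same 0.003 None
None
```

```bash
python3 - <<'E'
from fit import *
from workcell import env
d=np.load("pose.npz");o,Rp=d["o"],d["Rp"];yaw=np.degrees(d["v"][2])
c=o+Rp@np.array([-.022-.012,-.044,.006])
for t in (0,10,15,20,25,30):
    Rt=R.from_euler('xyz',[180,-t,yaw],degrees=True)
    for h in (.1,0):
        q=env.inverse_kinematics(c-Rt.as_matrix()[:,2]*(h+.019),Rt.as_euler('xyz',degrees=True)); print(t,h,None if q is None else np.round(q,1))
E
```

```text
0 0.1 [ 37.6  16.9 -14.9   0.  -58.3  53.1]
0 0 [ 37.6  23.5 -21.7   0.  -44.8  53.1]
10 0.1 [ 42.6  11.  -27.5   9.5 -44.4  41.7]
10 0 [ 41.   19.8 -33.7  13.2 -29.5  38.7]
15 0.1 [ 45.1   8.3 -34.9  17.4 -37.2  32.7]
15 0 [ 41.2  18.1 -42.2  28.6 -20.5  23.5]
20 0.1 [ 46.6   6.  -43.1  29.4 -30.   19.9]
20 0 [ 30.6  16.1 -53.6  74.5 -10.2 -12.7]
25 0.1 [ 44.8   4.  -52.1  49.3 -22.8   1.8]
25 0 None
30 0.1 [ 34.8   2.5 -59.8  82.8 -16.4 -22.9]
30 0 None
```

```bash
cat >> fit.py <<'E'
d=np.load("pose.npz") ;o,Rp=d["o"],d["Rp"]
Rt=R.from_euler('xyz',[180,-10,np.degrees(d["v"][2])],degrees=True)
rot=Rt.as_euler('xyz',degrees=True); T=Rt.as_matrix()
def tcp(h,x=-.011,y=0.):  # TCP with the up-slope fingertip edge at x,y from switch centre, h off the panel face
    ex=np.sign(T[:,0]@Rp[:,0])*T[:,0]
    return o+Rp@np.array([-.022+x,-.044+y,h])-ex*.0095-T[:,2]*.019
E
python3 - <<'E'
from fit import *
from workcell import env
env.goto(tcp(.08),rot)
env.move_straight(tcp(.022),rate=.05)
f=env.grab_frame("wrist"); cv2.imwrite("pics/w2.png",cv2.resize(f["image"][150:400,180:500],None,fx=2.4,fy=2.4))
s=env.read_state();print(s["clock"],s["position"],tcp(.022),s["tool_rot"],rot,s["force"])
e=tcp(.022)+T[:,2]*.019
print(project(f,np.array([e,o+Rp@[-.022,-.044,.003]])),env.inverse_kinematics(tcp(.002),rot))
E
```

```text
6.975 [0.49040999 0.19242326 0.10379545] [0.49038553 0.19229717 0.10343748] [-179.97278998  -10.03147961    0.74338974] [180.         -10.           0.73794222] [-0.17054835  0.15212983  0.266953  ]
[[315.86708187 303.35803461]
 [315.95495604 244.71911989]] [ 41.43119899  19.71533803 -34.90934388  13.74749131 -28.45243715
  37.60042535]
```

View pics/w2.png

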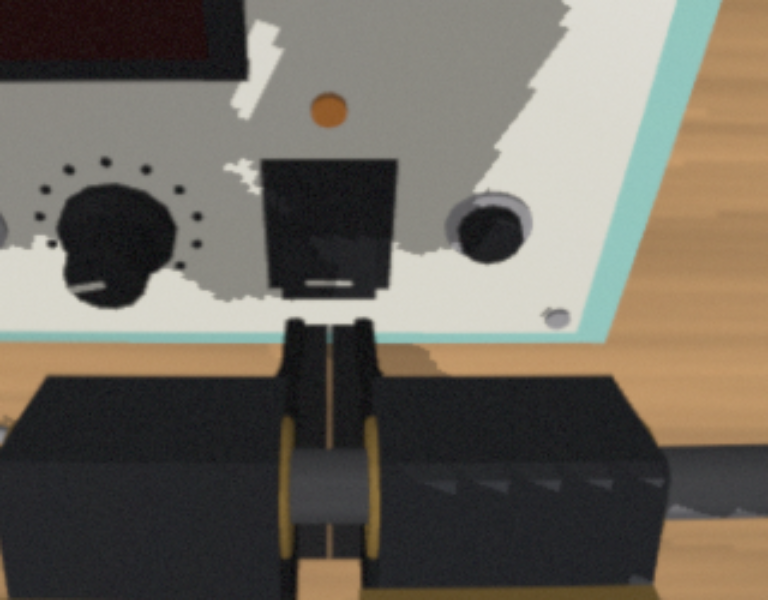

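```bash
python3 - <<'E'
from fit import *
from workcell import env
hit=env.move_straight(tcp(.0015),rate=.015,force_limit=9)
env.dwell(.2)
s=env.read_state();p=np.array(s["position"])
print(hit,s["clock"],"edge h",.0015+Rp[:,2]@(p-tcp(.0015)),"x",Rp[:,0]@(p-tcp(.0015)),s["force"])
f=env.grab_frame("wrist"); cv2.imwrite("pics/w3.png",cv2.resize(f["image"][150:400,180:500],None,fx=2.4,fy=2.4))
E
```

```text
True 8.2083 edge h 0.005697103984429417 x -0.0008299784934913335 [-2.90921075 -0.26885136  5.09444461]
```

View pics/w3.png

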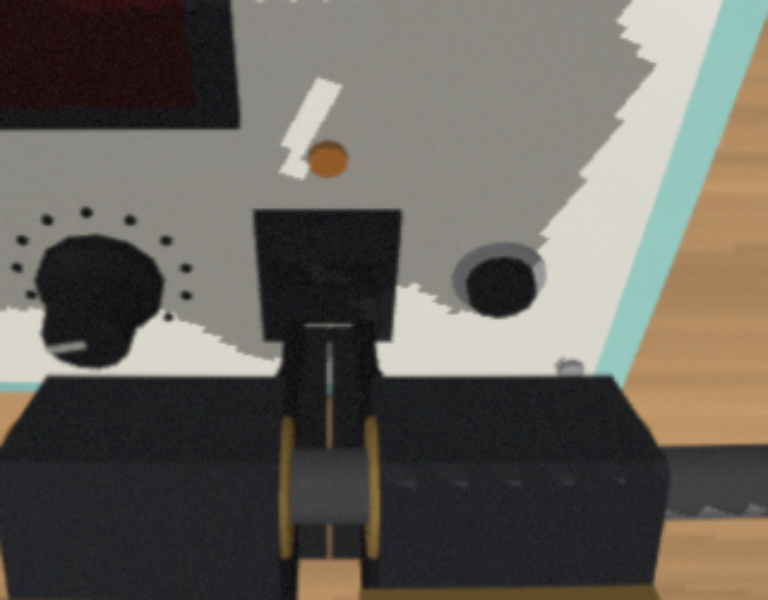

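```bash
python3 - <<'E'
from fit import *
from workcell import env
hit=env.move_straight(tcp(.0005),rate=.008,force_limit=12)
s=env.read_state();p=np.array(s["position"])
print(hit,s["clock"],"edge h",.0015+Rp[:,2]@(p-tcp(.0015)),"x",Rp[:,0]@(p-tcp(.0015)),s["force"])
env.dwell(.3)
s=env.read_state();p=np.array(s["position"])
print("edge h",.0015+Rp[:,2]@(p-tcp(.0015)),s["force"])
E
```

```text
True 8.6 edge h 0.005572234781827676 x -0.0008173835361792432 [-5.08612611  1.51541057  7.73651326]
edge h 0.005615243011975026 [-3.66514623  0.41096433  6.34880754]
```

```bash
python3 - <<'E'
from fit import *
from workcell import env
env.move_straight(tcp(.022),rate=.06)
f=env.grab_frame("wrist"); a=cv2.resize(f["image"][200:300,260:370],None,fx=5,fy=5,interpolation=cv2.INTER_CUBIC)
b=cv2.imread("pics/w2.png"); b=cv2.resize(b,(320,250),interpolation=cv2.INTER_AREA)[50:150,80:190]
b=cv2.resize(b,None,fx=3.6,fy=3.6,interpolation=cv2.INTER_CUBIC);a=cv2.resize(a,(b.shape[1],b.shape[0]))
cv2.imwrite("pics/w4.png",np.clip(np.hstack([b,a]).astype(float)*1.8,0,255).astype(np.uint8))
print(env.read_state()["clock"])
E
```

```text
9.3833
```

View pics/w4.png

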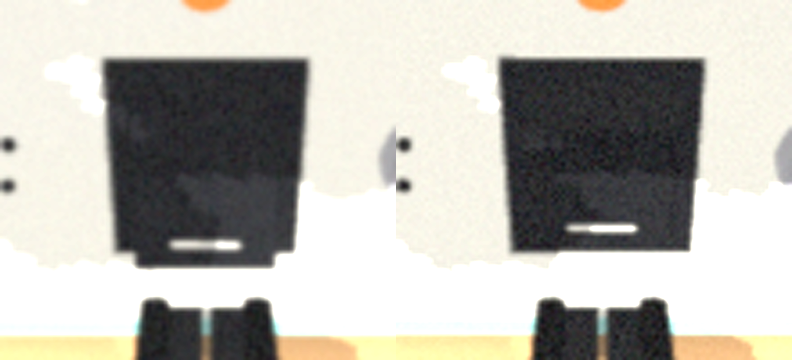

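```bash
python3 - <<'E'
from fit import *
from workcell import env
env.move_straight(tcp(.07),rate=.1)
env.move_straight(tcp(.07,y=.058),rate=.1)
f=env.grab_frame("wrist")
c=project(f,np.array([o+Rp@[-.022,y,.003] for y in (.072,-.044)])); print(c)
pickle.dump(f,open("w5.pkl","wb"))
t=[cv2.resize(f["image"][int(v)-40:int(v)+50,int(u)-40:int(u)+40],None,fx=4.5,fy=4.5,interpolation=cv2.INTER_CUBIC) for u,v in c]
cv2.imwrite("pics/w5.png",np.clip(np.hstack(t).astype(float)*1.8,0,255).astype(np.uint8))
print(env.read_state()["clock"])
E
```

```text
[[222.20280003 190.82193007]
 [408.5737791  190.90236674]]
10.8
```

View pics/w5.png

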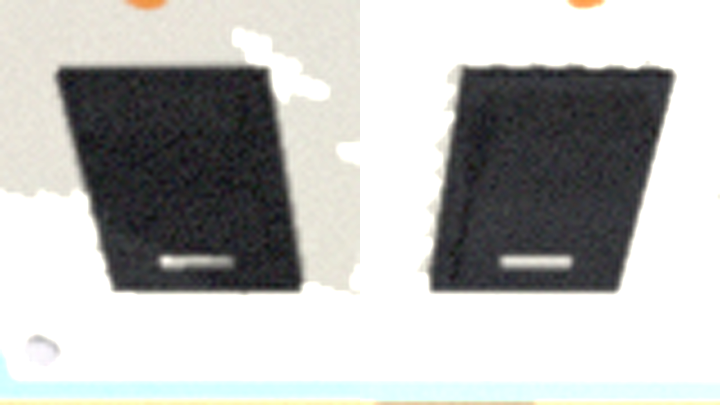

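```bash
python3 - <<'E'
from fit import *
from workcell import env
env.goto([.38,.2,.32],[180,0,0])
env.dwell(.5)
s=env.read_state();print(s["clock"],s["position"],np.linalg.norm(np.array(s["position"])-(o+Rp@[-.022,-.044,.004])))
print(env.close_job())
E
```

```text
12.125 [0.38003137 0.20007051 0.31965759] 0.2806109537150586
the job is handed in; nothing more can be done
None
```

I pressed the lower half of the heater rocker in until it stopped, moved the hand 28 cm clear of it and handed the job in at 12.1 s; the hand-in returned no verdict, but in the last close-up the heater rocker looked just like the switched-on mains rocker.

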